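# Bring the measuring roller from its rack to the V stand

### The job

Lift the retaining bar out of the rack's two forks and lay it on the bench. Take the steel roller out of the rack and lay it across the inclined rails, letting go so that it comes to rest against the low lips; then take it again by one end, lay it in the V of the measuring stand and push it along until the plunger is pressed in and the roller comes up solid against the end stop. Leave it there, never let the roller get down onto the bench, and leave the jar, loupe and stone where they are.

Things in the scene. Friction and masses are not known exactly. Their poses are not given: they have to be found in the camera images.
- roller_center (a point): Plain ground-steel roller, a smooth cylinder 36 mm in diameter, 170 mm long, about 0.35 kg; it rolls freely. The point is its centre, half-way up and along. x is the roller's axis; y and z turn as it rolls. At the start it lies in the rack, axis 50 mm above the bench.
- roller: The same roller as a body; its origin lies on the roller's skin at mid length and turns with it. Use roller_center for its position.
- bar_lug (a point): Retaining bar: dark steel, 12 x 12 mm section, 175 mm long, 0.18 kg, with a black grip lug on top at mid length: 16 mm thick across the bar, 40 mm along it, 24 mm high. The point is the lug's centre, 24 mm above the bar's flat underside. x across the bar, y along it, z up. At the start it lies in the rack's forks, 5 mm above the roller.
- bar: The same retaining bar as a body; origin at the middle of its underside, axes as bar_lug. Small collars 18 mm wide at its ends.
- rack: Storage rack, fixed; origin on the bench under its centre, x along the roller, z up. Base plate 210 x 180 x 8 mm. Two end blocks (x 45 to 95 mm either way) with grooves 39 mm wide and walls 62 mm high enclose the roller's ends; only its middle 90 mm can be gripped. The way out is straight up.
- fork_a (a point): One of the rack's two steel forks, at rack x 0, y +75 mm (the other at y -75 mm), 12 mm thick along y: an open-topped slot 15 mm wide along x; the point is the middle of the slot's floor, 73 mm above the bench; the fork's top is at 93 mm.
- rails: Inclined rest, fixed; origin on the bench under its centre, z up. Two steel rails 10 mm wide at x +28 and -28 mm run along y from -65 to +65 mm and fall 6 degrees toward -y; tops 37 mm above the bench at y 0. The 46 mm gap between the rails is free down to the base plate (80 x 145 mm, 8 mm high). The roller's ends overhang the rails by 52 mm.
- lip_rest (a point): Where the roller's centre comes to rest on the rails, axes as rails (roller axis along x): a roller let go across the rails rolls by itself toward -y to the low lips, 48 mm high, inner faces 18 mm beyond this point, and stays. The point is 50 mm above the bench. Stops 52 mm high also stand at the high end, rails y +63 mm.
- stand: Measuring stand, fixed; origin on the bench, x along its V toward the end stop, z up. 90-degree steel V from x -42 to +35 mm; the seated roller's axis is at y 0, z 55 mm. Cheeks on both sides (inner faces y +32 and -32 mm, tops 86 mm high) leave no room for fingers; the roller's -x end overhangs freely. Base plate x -42 to +118 mm, 8 mm high.
- v_seat (a point): Middle of the V on the seated roller's axis, 55 mm above the bench; stand x -3.5 mm, axes as stand. The end stop beyond the V, a post 40 mm wide and 75 mm high, is clamped at an unmeasured place: its face is somewhere from stand x 65 to 79 mm, so the roller's centre when home is at stand x -20 to -6 mm. The post withstands 60 N.
- plunger (a joint): Brass spring plunger, 12 mm diameter, sticking 8 mm out of the end stop's face at the roller's axis: 0 = fully out, grows as pushed in (m), 0.008 = flush with the face, where the roller's end meets the solid post and the push turns hard. The spring (under 1 N) is too weak to be felt or to push the released roller back; sliding the roller in the V takes 2 to 8 N.
- jar_mid (a point): Bystander: clear parts jar with blue lid, 45 mm across and 42 mm high; the point is its centre.
- loupe_mid (a point): Bystander: black eye loupe, 41 mm across, 36 mm high; the point is its centre.
- stone_mid (a point): Bystander: green oil stone, 25 x 100 x 13 mm; the point is its centre.

How it is judged:
On the way, in this order (a step that is already met when the one before it is completed fails the run):
1. the retaining bar lies on the bench, released (height (world z) of bar_lug below 0.032 m and contact force between the fingers and bar below 0.3 N and linear speed of bar below 0.02 m/s), for 0.2 s.
2. the roller rests on the rails against the low lips, released (x of roller_center in the frame of rails between -0.03 and 0.03 m and y of roller_center in the frame of rails between -0.05 and -0.038 m and z of roller_center in the frame of rails between 0.0455 and 0.0555 m and angle between the x axis of roller_center and the x axis of rails, either way round below 0.06 rad and contact force between the fingers and roller below 0.3 N and linear speed of roller below 0.03 m/s), for 0.2 s.
At the end, for the whole second after the job is handed in: The roller lies released and still in the V of the stand (axis within 3 mm of its seat and 0.05 rad of the V), with the plunger pressed in by more than 6 mm of its 8; the bar lies released and still on the bench (lug centre lower than 32 mm) (all of step 1 and y of roller_center in the frame of stand between -0.003 and 0.003 m and z of roller_center in the frame of stand between 0.052 and 0.058 m and angle between the x axis of roller_center and the x axis of stand, either way round below 0.05 rad and value of joint plunger above 0.006 m and contact force between the fingers and roller below 0.3 N and linear speed of roller below 0.02 m/s); the robot touches nothing.
It fails at once if the roller got down onto the bench (height (world z) of roller_center below 0.03 m).
It fails at once if the jar was shifted more than 20 mm (distance of jar_mid from where it was at the start of the episode above 0.02 m).
It fails at once if the loupe was shifted more than 20 mm (distance of loupe_mid from where it was at the start of the episode above 0.02 m).
It fails at once if the stone was shifted more than 20 mm (distance of stone_mid from where it was at the start of the episode above 0.02 m).
It also fails if it takes over 61 s, if anything falls off the work surface, if the arm or the gripper's body presses on something with over 40 N, if the wrist force passes 120 N, or if a joint passes its speed limit or range.

### The arm

A 7-joint arm with a two-finger parallel gripper is mounted at the origin on a cart in front of the work surface, level with it; the furniture and walls round the work are solid. World frame = base frame: x ahead of the robot, y to its left, z up, the work surface at z = 0. Lengths are in m, angles in rad, forces in N, time in s.
With the tool pointing down it reaches from about 0.4 to 0.925 m from the base axis. Payload 5.6 kg.
Tool frame: the origin (TCP) lies between the finger pads; the fingertips stand 25 mm ahead of it and the grasp point (between the pads) lies 6 mm ahead of it (tips_ahead is the distance from the TCP to the fingertips, in m); z points along the fingers, y is the line along which they close (so a half turn about z gives the same grasp; the last joint's range is limited). The gripper opens to 85 mm and grips with 20 to 120 N. Pads are 22 mm wide; open, the fingers measure 114 mm over their backs; the gripper's body (76 mm by 85 mm) begins 54 mm behind the grasp point. The pads swing forward as they close: fully open they stand 13 mm farther back than shut.
Start: joints at [-1.177, 0.468, -0.012, 1.603, 0.006, 1.071, -0.056], TCP at [0.275, 0.589, 0.229] pointing down, gripper open.
Joint ranges: [-2.53, 2.53], [-0.31, 2.02], [-1.57, 1.55], [0.28, 2.44], [-1.29, 4.43], [0.15, 1.84], [-2.92, 2.92]. Speed limits (rad/s): [2.57, 2.57, 3.14, 3.14, 3.14, 3.14, 3.14].

### API

Orientations are given as a unit quaternion [w, x, y, z].
In Python, from cell import state, read_camera, sign_off, tips_ahead gives the robot as it stands.
- The arm moves only by the tool carry_out, never from a script. Its argument "steps" is a list that holds one entry, the list of rows, each a list of 5 numbers: the shift along the tool's x, y, z in m, then the turn about the tool's z in degrees, then the opening, from -1 (shut) to 1 (fully open). In form: [[[tx, ty, tz, turn, claw], ...]]. A call has 1 to 20 rows; each row is the pose to reach, as a shift and turn from the pose commanded when the call began, along the tool's axes at that moment; what a row does not reach only later rows make up. A row lasts 1/12 s, in which the tool goes at most 41.7 mm and 7.16 degrees, less where a joint would pass 70% of its speed; a pose out of reach is approached as far as the arm can. A call with a gripper value outside its range is refused whole. The fingers move at their own pace and stop on an object; "grip_force" is the grip in N (left out, the last holds). Time passes only in rows, so rows that repeat a pose let the fingers close. It gives the time, the measured TCP pose, the force, the opening and the grip force at its end, in the units of the state.
- state(): the state, without advancing time (a new reading comes with each control period).
- read_camera(name): name is "side" or "top" or "wrist"; returns a dict with "frame" (400x640x3 uint8, red, green, blue), "fx", "fy", "cx", "cy" (pixels), "xyz" and "attitude" of the camera in the world. Camera axes: x right, y down, z forward; pixel columns grow to the right and rows downward; lengths in m; the calibration is good to about 2 mm. A picture is of the moment at which its call begins. There is no depth.
- sign_off(): hands the job in; it is judged then, once.
The state is a dict: "time": time; "joint_pos": joint angles; "joint_velocities": joint speeds; "tau": joint torques, N m; "eef_pos": TCP position; "ee_rot": TCP orientation; "force": force on the tool from outside, world axes, zero at the start; "ft_torque": the same for the moment, N m; "finger_gap": finger opening in m; "grip_force": force on a finger pad.
Only numpy, scipy, OpenCV 4.12 (cv2) and the standard library are available. Lean on these libraries where they do the work, as an engineer would, in place of code of your own. Each camera call takes 0.05 s, during which the arm holds its last target. There are 200 camera calls.

## Working session

There is one attempt and no reset: what is moved stays moved. The work goes in short steps, Python scripts to look and compute and a tool call to move; the robot and the scene stay as the last step left them, time stands still between calls to the robot, and variables do not carry over. Pictures are saved under pics/ and viewed, at most 10 in all, crops included, and the job is handed in when it is done.

Besides the shell and the picture viewer there is one more tool, called after ">>>" by a JSON object that holds its "op" and its "data", one argument or row to a line. carry_out: Moves the arm, as the interface text tells. Its arguments: {"type":"object","properties":{"steps":{"type":"array"},"grip_force":{"type":"number"}},"required":["steps"]}

```bash
mkdir -p pics; ls
python3 - <<'E'
from cell import *
import cv2,numpy as np
s=state();print(s, tips_ahead)
for n in("top","side"):
    c=read_camera(n);cv2.imwrite(f"pics/{n}0.png",c["frame"][:,:,::-1]);print({k:v for k,v in c.items() if k!="frame"})
E
```

```text
pics
{'time': 0.0, 'joint_pos': array([-1.17700941,  0.46840763, -0.01160181,  1.60363557,  0.00602448,
        1.07139313, -0.05630106]), 'joint_velocities': array([-9.45824688e-05, -9.47397079e-04, -4.19701134e-04, -3.37946027e-04,
        7.57396431e-04, -1.30107805e-04, -3.77810217e-04]), 'tau': array([ 1.38602081e-04, -5.32389879e+01,  2.13299075e-02, -2.51316923e+01,
        1.14252674e-02,  7.47939222e-03, -1.20391530e-05]), 'eef_pos': array([0.27479886, 0.58842836, 0.22811363]), 'ee_rot': array([-1.23430415e-04,  2.16687853e-01,  9.76240521e-01, -8.96356384e-04]), 'force': array([-1.07638811, -0.69843014, -0.47489586]), 'ft_torque': array([-0.03741969,  0.01964289, -0.0596027 ]), 'grip_force': 0.0, 'finger_gap': 0.08553415389184703} 0.025
{'fx': 392.8222985767947, 'fy': 392.8222985767947, 'cx': 320.52546418434736, 'cy': 202.40822453675486, 'xyz': array([0.37918243, 0.0294878 , 1.15457482]), 'attitude': array([-0.04112553,  0.70855305, -0.70299548,  0.04537212])}
{'fx': 364.63624130565324, 'fy': 364.63624130565324, 'cx': 316.4508559460737, 'cy': 205.4276993311999, 'xyz': array([0.45273289, 0.53252403, 0.97351648]), 'attitude': array([ 0.01202875, -0.04935113,  0.96458733, -0.25882631])}
```

View pics/top0.png

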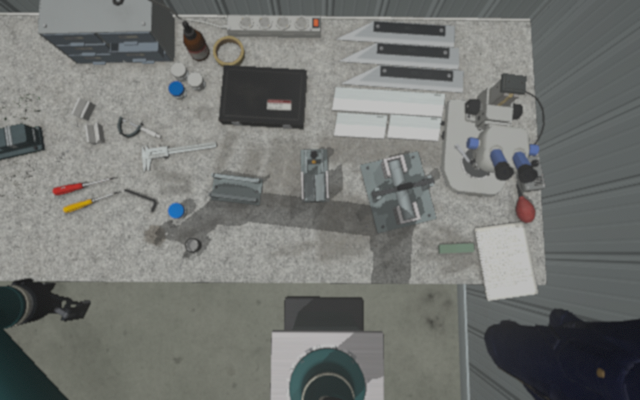

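View pics/side0.png

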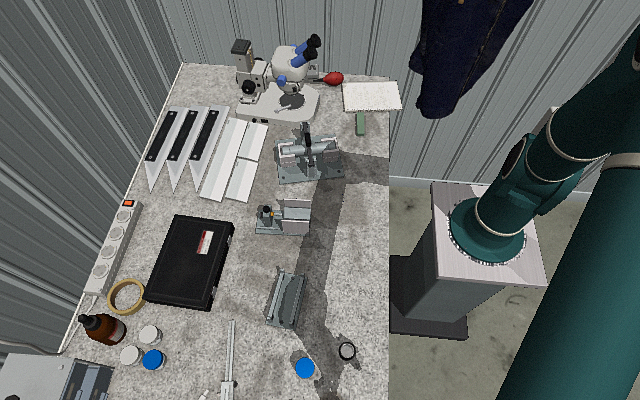

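Run:
```python
import cv2,numpy as np
t=cv2.imread("pics/top0.png");s=cv2.imread("pics/side0.png")
def cr(im,u,v,w=44):
    o=cv2.resize(im[v-w:v+w,u-w:u+w],(264*1,264),interpolation=cv2.INTER_CUBIC)
    for k in range(0,88,10):
        cv2.putText(o,str(u-w+k),(k*3,8),0,.28,(0,0,255));cv2.putText(o,str(v-w+k),(0,k*3+4),0,.28,(0,0,255))
    return o
m=np.vstack([np.hstack([cr(t,402,192),cr(t,315,175),cr(t,238,187)]),np.hstack([cr(s,310,155),cr(s,285,215),cr(s,286,300)])])
cv2.imwrite("pics/m0.png",m)
```

```text
(no output)
```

View pics/m0.png

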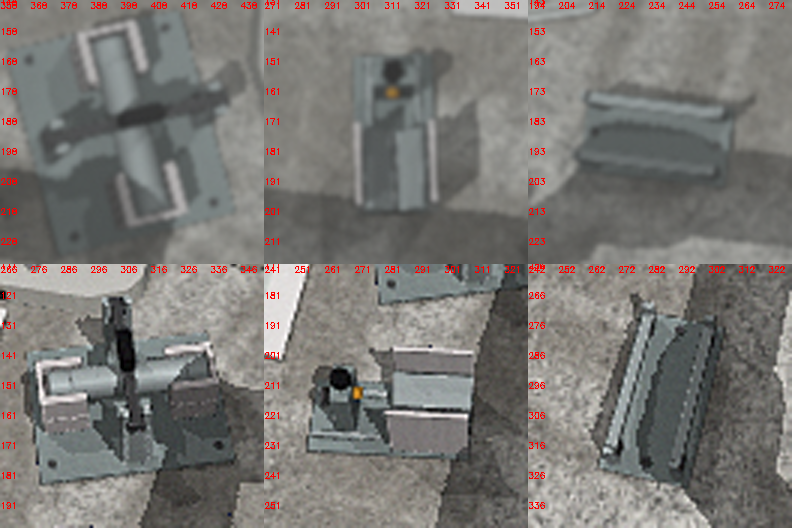

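```bash
cat > h.py <<'E'
from cell import *
import cv2,numpy as np
from scipy.spatial.transform import Rotation as R
def rot(q): return R.from_quat([q[1],q[2],q[3],q[0]])
def ray(c,u,v,z):
    d=rot(c["attitude"]).apply([(u-c["cx"])/c["fx"],(v-c["cy"])/c["fy"],1]);p=np.array(c["xyz"])
    return (p+d*(z-p[2])/d[2])
def px(c,P):
    q=rot(c["attitude"]).inv().apply(np.asarray(P)-c["xyz"]);return c["fx"]*q[0]/q[2]+c["cx"],c["fy"]*q[1]/q[2]+c["cy"]
def plan(target,ydir=None):
    """shift in tool axes (m) and turn (deg) to bring TCP to target with tool y along world angle ydir (deg, mod 180)"""
    s=state();r=rot(s["ee_rot"]);d=r.inv().apply(np.asarray(target)-s["eef_pos"])
    y=r.as_matrix()[:,1];a=np.degrees(np.arctan2(y[1],y[0]));t=0
    if ydir is not None: t=-((ydir-a+90)%180-90)   # tool z down: +turn = clockwise from above
    print("shift",d.round(4),"turn",round(t,2),"yaw_y",round(a,2),"q7",s["joint_pos"][6].round(3),"t",round(s["time"],2))
def snap(n,name):
    c=read_camera(n);cv2.imwrite(f"pics/{name}.png",c["frame"][:,:,::-1]);return c
E
python3 - <<'E'
from h import *
c=read_camera("top")
for n,u,v,z in[("lug",405.7,185.7,.109),("barplace",262,152,0),("alt",345,232,0),("stand",315,175,.04),("rails",237,188,.03),("jar",177,211,.04),("loupe",193,244,.03),("stone",456,248,.01),("edge",330,283,0)]:
    print(n,ray(c,u,v,z).round(3))
c=read_camera("wrist");print(c["xyz"],rot(c["attitude"]).as_matrix().round(2))
s=state();print(rot(s["ee_rot"]).as_matrix().round(3))
plan([.43,-.2,.29],15)
plan([.43,-.2,.29])
E
```

```text
lug [ 0.555 -0.206  0.109]
barplace [0.672 0.2   0.   ]
alt [ 0.434 -0.049  0.   ]
stand [0.596 0.04  0.04 ]
rails [0.558 0.265 0.03 ]
jar [0.488 0.431 0.04 ]
loupe [0.395 0.385 0.03 ]
stone [ 0.39  -0.371  0.01 ]
edge [ 0.287 -0.006  0.   ]
[0.20910225 0.6189905  0.37346293] [[ 0.42  0.87  0.26]
 [ 0.91 -0.41 -0.12]
 [-0.    0.29 -0.96]]
[[-0.906  0.423 -0.   ]
 [ 0.423  0.906 -0.001]
 [-0.    -0.001 -1.   ]]
shift [-0.4743 -0.649  -0.0608] turn 49.97 yaw_y 64.97 q7 -0.056 t 0.2
shift [-0.4743 -0.649  -0.0608] turn 0 yaw_y 64.97 q7 -0.056 t 0.2
```

Run:
```python
from h import *
plan([.53,.265,.25],90)
plan([.56,.04,.25],90)
```

```text
shift [-0.3681 -0.1853 -0.0213] turn -25.03 yaw_y 64.97 q7 -0.056 t 0.2
shift [-0.4905 -0.3765 -0.0211] turn -25.03 yaw_y 64.97 q7 -0.056 t 0.2
```

>>> {"op": "carry_out", "data": {
  "steps": [
    [[-0.368,-0.185,-0.021,-25,1],[-0.368,-0.185,-0.021,-25,1],[-0.368,-0.185,-0.021,-25,1],[-0.368,-0.185,-0.021,-25,1],[-0.368,-0.185,-0.021,-25,1],[-0.368,-0.185,-0.021,-25,1],[-0.368,-0.185,-0.021,-25,1],[-0.368,-0.185,-0.021,-25,1],[-0.368,-0.185,-0.021,-25,1],[-0.368,-0.185,-0.021,-25,1],[-0.368,-0.185,-0.021,-25,1],[-0.368,-0.185,-0.021,-25,1],[-0.368,-0.185,-0.021,-25,1],[-0.368,-0.185,-0.021,-25,1],[-0.368,-0.185,-0.021,-25,1],[-0.368,-0.185,-0.021,-25,1]]
  ]
}}

```text
time: 1.53
eef_pos: [0.5293, 0.267, 0.25]
ee_rot: [-0.0, -0.001, 1.0, 0.0]
force: [-0.3, 0.5, -0.5]
finger_gap: 0.0857
grip_force: 0.0
```

Run:
```python
from h import *
import pickle
c=snap("wrist","w_rails");pickle.dump(c,open("w_rails.p","wb"))
s=state();print(s["eef_pos"],s["joint_pos"].round(2),c["xyz"],c["fx"])
plan([.56,.04,.25],90)
```

```text
[0.52946568 0.26677969 0.25004721] [-0.55  0.35  0.04  1.73 -0.01  1.06  1.06] [0.45672894 0.26645178 0.39516387] 285.7145399476237
shift [-0.0302 -0.2268  0.    ] turn 0.09 yaw_y 90.09 q7 1.062 t 1.58
```

View pics/w_rails.png

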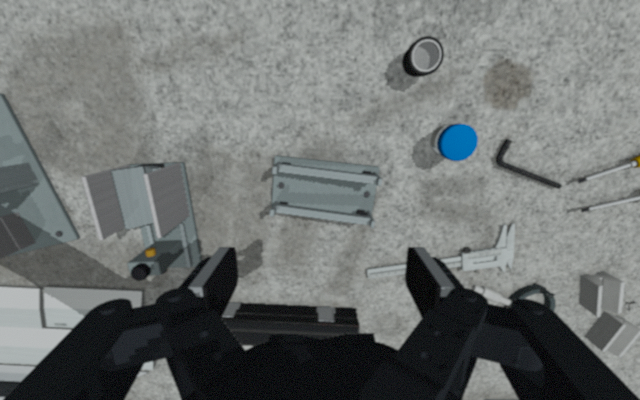

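>>> {"op": "carry_out", "data": {
  "steps": [
    [[-0.03,-0.227,0,0,1],[-0.03,-0.227,0,0,1],[-0.03,-0.227,0,0,1],[-0.03,-0.227,0,0,1],[-0.03,-0.227,0,0,1],[-0.03,-0.227,0,0,1],[-0.03,-0.227,0,0,1],[-0.03,-0.227,0,0,1],[-0.03,-0.227,0,0,1]]
  ]
}}

```text
time: 2.33
eef_pos: [0.5599, 0.0402, 0.2501]
ee_rot: [-0.0, -0.001, 1.0, 0.0]
force: [-0.4, -0.1, -0.3]
finger_gap: 0.085
grip_force: 0.0
```

Run:
```python
from h import *
import pickle
c=snap("wrist","w_stand");pickle.dump(c,open("w_stand.p","wb"))
plan([.52,-.206,.26],0);plan([.52,-.206,.26],20)
for P in([.596,.04,.04],[.555,-.206,.1]):print(px(c,P))
```

```text
shift [ 0.0405 -0.2466 -0.0102] turn -89.86 yaw_y 90.14 q7 1.483 t 2.38
shift [ 0.0405 -0.2466 -0.0102] turn 70.14 yaw_y 90.14 q7 1.483 t 2.38
(np.float64(321.2937665958841), np.float64(200.40209340780365))
(np.float64(88.7382795586507), np.float64(179.68079956392177))
```

Run:
```python
import cv2,numpy as np
def cr(f,u,v,w,h,k):
    o=cv2.resize(cv2.imread(f)[v-h:v+h,u-w:u+w],None,fx=k,fy=k,interpolation=cv2.INTER_CUBIC)
    for i in range(0,2*w,10):cv2.putText(o,str(u-w+i),(i*k,8),0,.3,(0,0,255))
    for i in range(0,2*h,10):cv2.putText(o,str(v-h+i),(0,i*k+4),0,.3,(0,0,255))
    return o
a=cr("pics/w_rails.png",325,190,66,45,5);b=cr("pics/w_stand.png",325,190,45,65,5)
m=np.zeros((600,800,3),np.uint8)
a=cv2.resize(a,(440,300));b=cv2.resize(b,(360,520))
m[:300,:440]=a;m[:520,440:]=b
cv2.imwrite("pics/m1.png",m)
```

```text
(no output)
```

View pics/m1.png

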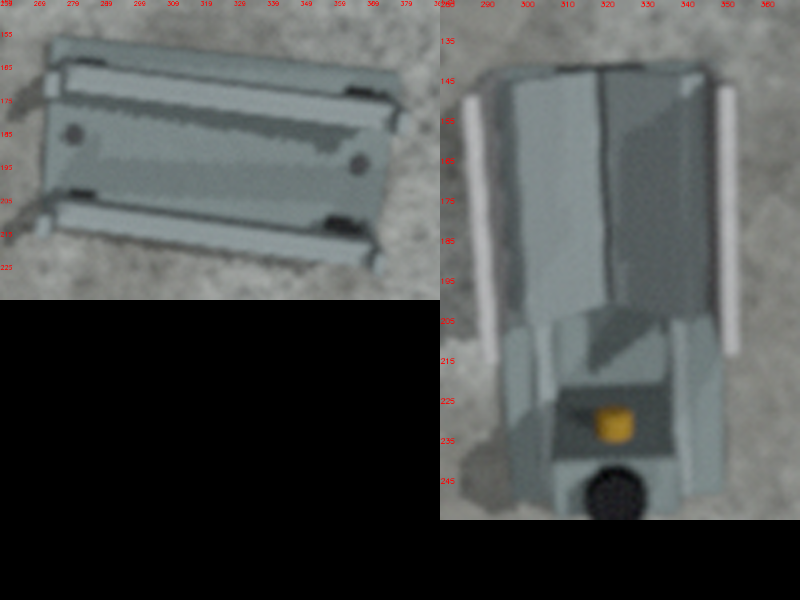

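>>> {"op": "carry_out", "data": {
  "steps": [
    [[0.04,-0.247,-0.01,0,1],[0.04,-0.247,-0.01,0,1],[0.04,-0.247,-0.01,0,1],[0.04,-0.247,-0.01,0,1],[0.04,-0.247,-0.01,0,1],[0.04,-0.247,-0.01,0,1],[0.04,-0.247,-0.01,0,1],[0.04,-0.247,-0.01,0,1],[0.04,-0.247,-0.01,0,1],[0.04,-0.247,-0.01,0,1]]
  ]
}}

```text
time: 3.22
eef_pos: [0.5208, -0.2055, 0.2598]
ee_rot: [-0.0, -0.002, 1.0, 0.001]
force: [0.5, 0.6, 0.8]
finger_gap: 0.0853
grip_force: 0.0
```

Run:
```python
from h import *
import pickle
c=snap("wrist","w_rack");pickle.dump(c,open("w_rack.p","wb"))
f=c["frame"][60:360,120:520][:,:,::-1]
cv2.imwrite("pics/m2.png",cv2.resize(f,None,fx=2,fy=2))
```

```text
(no output)
```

View pics/m2.png

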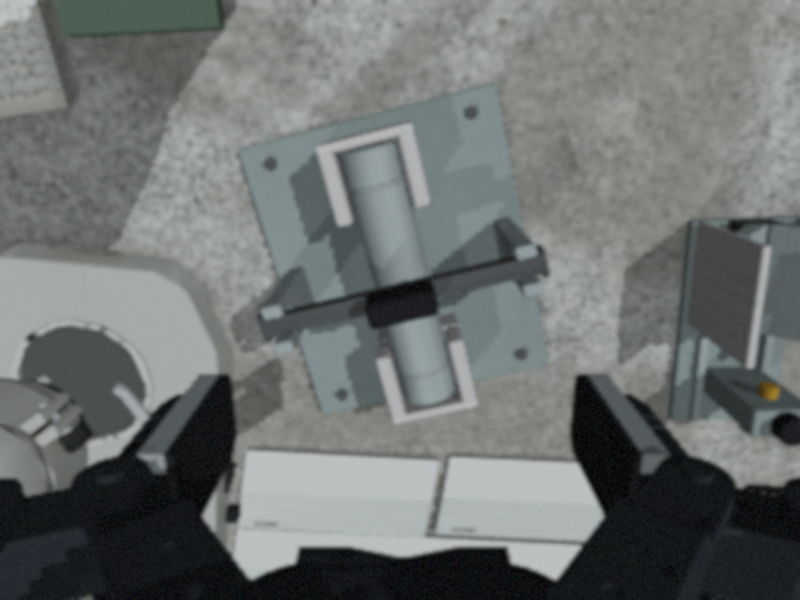

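Run:
```python
from h import *
import pickle
c=pickle.load(open("w_rack.p","rb"))
F=lambda u,v:(120+u/2,60+v/2)
P=np.array([ray(c,*F(*p),.008) for p in[(242,150),(495,85),(548,360),(322,412)]]);print(P.round(4),P.mean(0))
print("diag centre",(P[0]+P[2])/2,(P[1]+P[3])/2)
for a,b in((0,1),(3,2),(0,3),(1,2)):
    d=P[b]-P[a];print(np.linalg.norm(d).round(4),np.degrees(np.arctan2(d[1],d[0])).round(2))
f=c["frame"].astype(int)
m=(f.max(2)<32).astype(np.uint8);m[:195]=0;m[230:]=0;m[:,:295]=0;m[:,345:]=0
n,l,st,ce=cv2.connectedComponentsWithStats(m);i=1+st[1:,4].argmax();k=np.argwhere(l==i)[:,::-1].astype(np.float32)
r=cv2.minAreaRect(k);print(st[i],r);b=cv2.boxPoints(r);
for z in(.085,.109):print([ray(c,*q,z)[:2].round(4) for q in b])
# ends of bar, z .085 top
for p in[(265,325),(545,258)]:print(ray(c,*F(*p),.085).round(4))
w=pickle.load(open("w_stand.p","rb"))
def cr(f,u,v,w,h,k):
    o=cv2.resize(f[v-h:v+h,u-w:u+w,::-1],None,fx=k,fy=k,interpolation=cv2.INTER_CUBIC)
    for i in range(0,2*w,10):cv2.putText(o,str(u-w+i),(i*k,8),0,.3,(0,0,255))
    for i in range(0,2*h,10):cv2.putText(o,str(v-h+i),(0,i*k+4),0,.3,(0,0,255))
    return o
u,v=[int(x) for x in px(w,[.558,.265,.03])]
A=cr(w["frame"],u,v,66,45,6);B=cr(c["frame"],322,210,66,40,6)
cv2.imwrite("pics/m3.png",cv2.resize(np.vstack([A[:330*2],B])[:1100],None,fx=.6,fy=.6,interpolation=cv2.INTER_AREA))
```

```text
[[ 0.477  -0.3151  0.008 ]
 [ 0.4345 -0.1451  0.008 ]
 [ 0.632  -0.0951  0.008 ]
 [ 0.6769 -0.268   0.008 ]] [ 0.5550961  -0.20580851  0.008     ]
diag centre [ 0.55452109 -0.20506188  0.008     ] [ 0.55567112 -0.20655513  0.008     ]
0.1752 104.06
0.1786 104.54
0.2053 13.26
0.2038 14.22
[303 200  35  17 277] ((320.0, 208.0), (34.0, 16.0), 0.0)
[array([ 0.5656, -0.2274]), array([ 0.5457, -0.2271]), array([ 0.5455, -0.1873]), array([ 0.5654, -0.1869])]
[array([ 0.5568, -0.2258]), array([ 0.5383, -0.2255]), array([ 0.5382, -0.1887]), array([ 0.5566, -0.1884])]
[ 0.5741 -0.288   0.085 ]
[ 0.532  -0.1233  0.085 ]
```

View pics/m3.png

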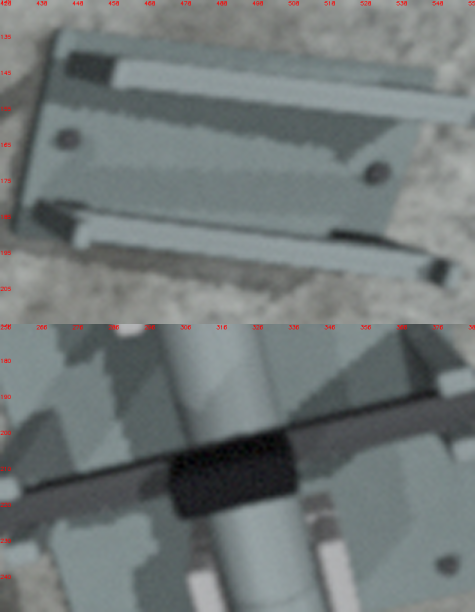

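Run:
```python
from h import *
import pickle
a=pickle.load(open("w_rails.p","rb"));b=pickle.load(open("w_stand.p","rb"))
def tri(p,q):
    A=[];B=[]
    for c,(u,v) in((a,p),(b,q)):
        o=np.array(c["xyz"]);d=ray(c,u,v,0)-o;d/=np.linalg.norm(d);M=np.eye(3)-np.outer(d,d);A.append(M);B.append(M@o)
    return np.linalg.lstsq(np.vstack(A),np.hstack(B),rcond=None)[0]
W=lambda x,y:(259+x/3.333,145+y/3.333)
S=lambda x,y:(420+x/3.6,125+y/3.6)
print("plateTL",tri(W(53,37),S(60,32)))
print("plateTR",tri(W(402,73),S(435,70)))
print("L blk",tri(W(38,236),S(77,247)))
print("R blk",tri(W(385,270),S(458,287)))
print("holes",tri(W(75,135),S(67,139)),tri(W(358,164),S(377,173)))
h1,h2=ray(a,*W(75,135),.008),ray(a,*W(358,164),.008);print(h1,h2,ray(b,*S(67,139),.008),ray(b,*S(377,173),.008))
# stand, crop m1 right: u=280+x/4, v=125+y/4
T=lambda x,y:(280+(x-440)/4,125+y/4)
for n,p,z in[("Lcheek0",(470,97),.086),("Lcheek1",(490,362),.086),("Rcheek0",(728,87),.086),("Rcheek1",(733,355),.086),("vL0",(517,75),.0),("groove0",(597,72),.03),("groove1",(608,300),.03),("plunger tip",(614,410),.055),("plunger face",(614,440),.055),("plateNL",(505,68),.008),("plateNR",(705,68),.008),("knob",(616,498),.075)]:
    print(n,ray(b,*T(*p),z).round(4))
```

```text
plateTL [ 0.51503502  0.2005474  -0.01147585]
plateTR [ 0.53016379  0.35080925 -0.01393434]
L blk [0.58892643 0.19814705 0.03309651]
R blk [0.60285498 0.33872068 0.03561226]
holes [ 0.55732651  0.20827313 -0.01124328] [ 0.57011158  0.33290105 -0.00911006]
[0.5534867  0.21112454 0.008     ] [0.5658611  0.33018472 0.008     ] [0.5531033  0.20008047 0.008     ] [0.56607065 0.32030815 0.008     ]
Lcheek0 [0.5245 0.0036 0.086 ]
Lcheek1 [0.6001 0.0069 0.086 ]
Rcheek0 [0.5218 0.0728 0.086 ]
Rcheek1 [0.5979 0.0767 0.086 ]
vL0 [0.5274 0.0098 0.    ]
groove0 [0.5234 0.0373 0.03  ]
groove1 [0.5985 0.041  0.03  ]
plunger tip [0.6277 0.0429 0.055 ]
plunger face [0.6382 0.0429 0.055 ]
plateNL [0.5243 0.0065 0.008 ]
plateNR [0.5242 0.0733 0.008 ]
knob [0.6487 0.0434 0.075 ]
```

Run:
```python
from h import *
import pickle
a=pickle.load(open("w_rails.p","rb"));b=pickle.load(open("w_stand.p","rb"))
u0,v0=[int(x) for x in px(b,[.558,.265,.03])];u0-=66;v0-=45;print(u0,v0)
A=cv2.cvtColor(a["frame"],cv2.COLOR_RGB2GRAY)[140:240,250:400];B=cv2.cvtColor(b["frame"],cv2.COLOR_RGB2GRAY)[110:230,400:580]
for im,n,o in((A,"A",(250,140)),(B,"B",(400,110))):
    print(n,im.shape)
def tri(p,q):
    M_=[];B_=[]
    for c,(u,v) in((a,p),(b,q)):
        o=np.array(c["xyz"]);d=ray(c,u,v,0)-o;d/=np.linalg.norm(d);M=np.eye(3)-np.outer(d,d);M_.append(M);B_.append(M@o)
    return np.linalg.lstsq(np.vstack(M_),np.hstack(B_),rcond=None)[0].round(4)
W=lambda x,y:(259+x/3.333,145+y/3.333)
S=lambda x,y:(u0+x/3.6,v0+y/3.6)
for n,p,q in[("holeL",(75,135),(67,139)),("holeR",(358,164),(377,173)),("Lblk",(38,236),(77,247)),("Rblk",(385,270),(458,287)),("railR",(365,240),(430,257)),("upL",(65,66),(112,60))]:print(n,tri(W(*p),S(*q)))
for n,r in((a,"w_rails"),(b,"w_stand")):pass
# mount check: camera pose relative to tool, stored
print(a["xyz"],b["xyz"])
A=cv2.resize(a["frame"][145:235,259:391,::-1],(792,540),interpolation=cv2.INTER_CUBIC)
cv2.imwrite("pics/m4.png",A)
for z in(.03,.044):print(z)
```

```text
428 125
A (100, 150)
B (120, 180)
holeL [0.5533 0.2111 0.0079]
holeR [0.5655 0.3299 0.0098]
Lblk [0.5838 0.2012 0.0488]
Rblk [0.5972 0.3357 0.051 ]
railR [0.5877 0.3286 0.0446]
upL [0.5206 0.2119 0.033 ]
[0.45672894 0.26645178 0.39516387] [0.48729094 0.03962851 0.39521244]
0.03
0.044
```

Run:
```python
from h import *
import pickle
c=pickle.load(open("w_rack.p","rb"))
B=lambda x,y:(256+x/3.6,170+(y-324)/3.6)
a=np.radians(14.2);x=np.array([np.cos(a),np.sin(a),0])
f=[ray(c,*B(*p),.109) for p in((178,518),(298,490))];n=[ray(c,*B(*p),.109) for p in((170,460),(290,430))]
fm=sum(f)/2;print("far",fm,fm-.008*x,"near@.109",sum(n)/2,"near@.085",sum(ray(c,*B(*p),.085) for p in((170,460),(290,430)))/2)
print(np.linalg.norm(f[1]-f[0]),np.degrees(np.arctan2(*(f[1]-f[0])[1::-1])))
plan([.554,-.206,.16],14.2)
s=state();print(s["joint_pos"].round(2))
```

```text
far [ 0.56141405 -0.20481977  0.109     ] [ 0.55365849 -0.20678222  0.109     ] near@.109 [ 0.54240647 -0.20732589  0.109     ] near@.085 [ 0.55004716 -0.2074053   0.085     ]
0.03798227944872839 104.19287901396487
shift [-0.0333 -0.0006  0.0999] turn 76.02 yaw_y 90.22 q7 1.97 t 3.27
[ 0.1   0.28  0.26  1.81 -0.08  1.06  1.97]
```

>>> {"op": "carry_out", "data": {
  "steps": [
    [[-0.033,-0.0005,0.04,76,1],[-0.033,-0.0005,0.06,76,1],[-0.033,-0.0005,0.08,76,1],[-0.033,-0.0005,0.1,76,1],[-0.033,-0.0005,0.1,76,1],[-0.033,-0.0005,0.1,76,1],[-0.033,-0.0005,0.1,76,1],[-0.033,-0.0005,0.1,76,1],[-0.033,-0.0005,0.1,76,1],[-0.033,-0.0005,0.1,76,1],[-0.033,-0.0005,0.1,76,1],[-0.033,-0.0005,0.1,76,1],[-0.033,-0.0005,0.1,76,1]]
  ]
}}

```text
time: 4.35
eef_pos: [0.5535, -0.2071, 0.1599]
ee_rot: [-0.0, 0.614, 0.789, 0.0]
force: [-0.2, -0.8, -0.5]
finger_gap: 0.0855
grip_force: 0.0
```

Run:
```python
from h import *
plan([.554,-.2065,.104],14.2)
```

```text
shift [0.0004 0.0007 0.0559] turn 0.07 yaw_y 14.27 q7 0.818 t 4.35
```

>>> {"op": "carry_out", "data": {
  "steps": [
    [[0,0.0007,0.028,0,1],[0,0.0007,0.056,0,0.3],[0,0.0007,0.056,0,-0.2],[0,0.0007,0.056,0,-1],[0,0.0007,0.056,0,-1],[0,0.0007,0.056,0,-1],[0,0.0007,0.056,0,-1],[0,0.0007,0.056,0,-1],[0,0.0007,0.056,0,-1]]
  ],
  "grip_force": 60
}}

```text
time: 5.1
eef_pos: [0.555, -0.209, 0.1059]
ee_rot: [0.002, 0.616, 0.788, 0.001]
force: [0.3, 0.8, 6.6]
finger_gap: 0.0113
grip_force: 58.7
```

Run:
```python
from h import *
c=read_camera("wrist");s=state();print(s["finger_gap"],s["force"],s["eef_pos"],s["grip_force"])
cv2.imwrite("pics/g1.png",cv2.resize(c["frame"][150:400,170:470,::-1],None,fx=2.4,fy=2.4))
```

```text
0.011542594499255805 [-4.70314907e-03  5.35438306e-01  6.61733402e+00] [ 0.55500674 -0.20906062  0.10590097] 58.79615854471922
```

View pics/g1.png

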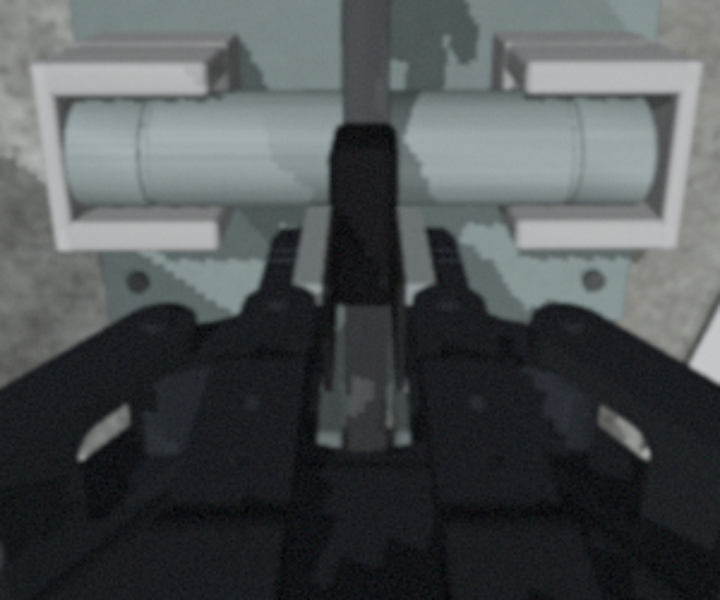

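>>> {"op": "carry_out", "data": {
  "steps": [
    [[0,0,-0.02,0,-1],[0,0,-0.05,0,-1],[0,0,-0.08,0,-1],[0.03,-0.013,-0.09,0,-1],[0.06,-0.026,-0.09,0,-1],[0.09,-0.039,-0.09,0,-1],[0.12,-0.052,-0.09,0,-1],[0.15,-0.065,-0.08,0,-1],[0.18,-0.077,-0.06,0,-1],[0.213,-0.09,-0.03,0,-1],[0.213,-0.09,0,0,-1],[0.213,-0.09,0.03,0,-1],[0.213,-0.09,0.05,0,-1],[0.213,-0.09,0.066,0,-1],[0.213,-0.09,0.066,0,-1],[0.213,-0.09,0.066,0,-1]]
  ]
}}

```text
time: 6.48
eef_pos: [0.4144, -0.0241, 0.0379]
ee_rot: [-0.001, 0.616, 0.788, -0.001]
force: [0.3, -0.6, -1.5]
finger_gap: 0.0115
grip_force: 60.0
```

Run:
```python
from h import *
plan([.415,-.025,.033],14.2);s=state();print(s["eef_pos"],s["force"],s["finger_gap"],s["joint_pos"].round(2))
```

```text
shift [-0.001   0.0004  0.0049] turn -0.26 yaw_y 13.94 q7 0.576 t 6.48
[ 0.41438034 -0.024074    0.03793525] [ 0.28432033 -0.59628816 -1.4923    ] 0.011542151614248146 [-0.35  0.44  0.38  2.3  -0.37  0.46  0.58]
```

>>> {"op": "carry_out", "data": {
  "steps": [
    [[0,0,0.002,0,-1],[0,0,0.004,0,-1],[0,0,0.0055,0,-1],[0,0,0.0055,0,-1]]
  ]
}}

```text
time: 6.82
eef_pos: [0.4156, -0.0236, 0.0332]
ee_rot: [0.001, 0.616, 0.788, 0.001]
force: [1.4, 0.7, -0.2]
finger_gap: 0.0114
grip_force: 60.5
```

>>> {"op": "carry_out", "data": {
  "steps": [
    [[0,0,0.001,0,-1],[0,0,0.001,0,-0.4],[0,0,0.001,0,-0.2],[0,0,0.001,0,-0.2],[0,0,0.001,0,-0.2],[0,0,-0.02,0,-0.2],[0,0,-0.05,0,0.2],[0,0,-0.09,0,0.6],[0,0,-0.13,0,1]]
  ]
}}

```text
time: 7.57
eef_pos: [0.4136, -0.0243, 0.1634]
ee_rot: [-0.001, 0.616, 0.788, -0.001]
force: [1.4, 1.4, 0.1]
finger_gap: 0.0694
grip_force: 0.0
```

Run:
```python
from h import *
plan([.5545,-.206,.16],104.2)
c=snap("top","t2");f=c["frame"].astype(int)
# bar: dark pixels around placement
m=(f.max(2)<60).astype(np.uint8)
u,v=[int(x) for x in px(c,[.415,-.025,.01])];print(u,v,m[v-25:v+25,u-40:u+40].sum())
```

```text
shift [-0.2103  0.093   0.0032] turn 89.72 yaw_y 13.92 q7 0.357 t 7.57
336 238 116
```

>>> {"op": "carry_out", "data": {
  "steps": [
    [[-0.03,0.013,-0.02,-7,1],[-0.06,0.026,-0.02,-14,1],[-0.09,0.04,-0.02,-21,1],[-0.12,0.053,-0.02,-28,1],[-0.15,0.066,-0.01,-35,1],[-0.18,0.08,0,-42,1],[-0.21,0.093,0,-49,1],[-0.21,0.093,0,-56,1],[-0.21,0.093,0,-63,1],[-0.21,0.093,0,-70,1],[-0.21,0.093,0,-77,1],[-0.21,0.093,0,-84,1],[-0.21,0.093,0,-90.3,1],[-0.21,0.093,0,-90.3,1],[-0.21,0.093,0,-90.3,1]]
  ]
}}

```text
time: 8.87
eef_pos: [0.5555, -0.2052, 0.1623]
ee_rot: [-0.0, -0.122, 0.992, 0.0]
force: [0.4, 0.4, 0.5]
finger_gap: 0.0853
grip_force: 0.0
```

Run:
```python
from h import *
plan([.5545,-.206,.056],104.2)
```

```text
shift [ 0.0012 -0.0006  0.1063] turn -0.13 yaw_y 104.07 q7 2.242 t 8.87
```

>>> {"op": "carry_out", "data": {
  "steps": [
    [[0.001,-0.0006,0.03,0,1],[0.001,-0.0006,0.06,0,1],[0.001,-0.0006,0.085,0,1],[0.001,-0.0006,0.106,0,1],[0.001,-0.0006,0.106,0,1],[0.001,-0.0006,0.106,0,-1],[0.001,-0.0006,0.106,0,-1],[0.001,-0.0006,0.106,0,-1],[0.001,-0.0006,0.106,0,-1],[0.001,-0.0006,0.106,0,-1],[0.001,-0.0006,0.106,0,-1]]
  ],
  "grip_force": 80
}}

```text
time: 9.78
eef_pos: [0.5558, -0.206, 0.0583]
ee_rot: [0.001, -0.124, 0.992, -0.0]
force: [-0.6, 1.3, 5.5]
finger_gap: 0.0226
grip_force: 62.4
```

>>> {"op": "carry_out", "data": {
  "steps": [
    [[0,0,0,0,-1],[0,0,0,0,-1],[0,0,-0.002,0,-1],[0,0,-0.006,0,-1]]
  ]
}}

```text
time: 10.12
eef_pos: [0.5583, -0.2066, 0.0667]
ee_rot: [0.004, -0.124, 0.992, -0.001]
force: [0.6, 0.1, -0.2]
finger_gap: 0.0004
grip_force: 0.0
```

Run:
```python
from h import *
c=read_camera("wrist");s=state();print(s["finger_gap"],s["force"],s["eef_pos"],s["grip_force"])
cv2.imwrite("pics/g2.png",cv2.resize(c["frame"][150:400,170:470,::-1],None,fx=2.4,fy=2.4))
```

```text
-0.000311755047235249 [ 0.83934724 -0.86128455 -0.3294013 ] [ 0.55747032 -0.20649713  0.06610888] 0.0
```

View pics/g2.png

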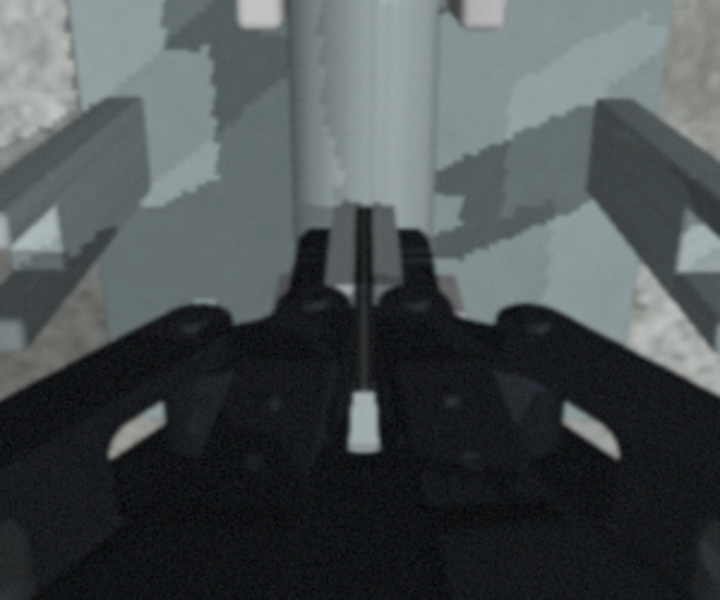

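>>> {"op": "carry_out", "data": {
  "steps": [
    [[0,0,-0.03,0,-1],[0,0,-0.05,0,1],[0,0,-0.05,0,1],[0,0,-0.05,0,1],[0,0,-0.05,0,1],[0,0,-0.05,0,1],[0,0,-0.05,0,1],[0,0,-0.05,0,1]]
  ]
}}

```text
time: 10.83
eef_pos: [0.5544, -0.2057, 0.1117]
ee_rot: [-0.001, -0.124, 0.992, 0.0]
force: [-0.4, -0.3, 0.7]
finger_gap: 0.0831
grip_force: 0.0
```

Run:
```python
from h import *
plan([.5545,-.206,.032],104.2)
s=state();print(s["eef_pos"],s["force"],s["finger_gap"])
import pickle
c=read_camera("wrist");pickle.dump(c,open("w_rack2.p","wb"))
# roller sides: bright-ish column profile at a row -> lateral position of roller near the camera
g=cv2.GaussianBlur(cv2.cvtColor(c["frame"],cv2.COLOR_RGB2GRAY),(3,3),0).astype(int)
for v in(130,150,170,190):
    print(v,list(g[v,270:372:3]))
for P in([.5545,-.206,.05],[.5545-.044*.97,-.206-.044*.2453,.05]):print(px(c,P))
```

```text
shift [-0.0001 -0.0003  0.0797] turn 0.07 yaw_y 104.27 q7 2.267 t 10.83
[ 0.55444708 -0.20573305  0.11169321] [-0.44742186 -0.28017967  0.73070268] 0.08313913877825735
130 [np.int64(100), np.int64(99), np.int64(106), np.int64(172), np.int64(184), np.int64(185), np.int64(184), np.int64(146), np.int64(72), np.int64(92), np.int64(105), np.int64(118), np.int64(119), np.int64(121), np.int64(128), np.int64(133), np.int64(139), np.int64(140), np.int64(147), np.int64(147), np.int64(147), np.int64(141), np.int64(137), np.int64(131), np.int64(118), np.int64(109), np.int64(68), np.int64(118), np.int64(166), np.int64(171), np.int64(172), np.int64(167), np.int64(133), np.int64(134)]
150 [np.int64(85), np.int64(84), np.int64(87), np.int64(158), np.int64(183), np.int64(184), np.int64(184), np.int64(160), np.int64(83), np.int64(92), np.int64(108), np.int64(119), np.int64(125), np.int64(122), np.int64(129), np.int64(136), np.int64(144), np.int64(144), np.int64(151), np.int64(152), np.int64(153), np.int64(149), np.int64(145), np.int64(140), np.int64(122), np.int64(95), np.int64(70), np.int64(133), np.
[... 526 characters left out ...]
133), np.int64(132), np.int64(133), np.int64(134), np.int64(136)]
190 [np.int64(86), np.int64(88), np.int64(98), np.int64(100), np.int64(98), np.int64(100), np.int64(99), np.int64(99), np.int64(91), np.int64(89), np.int64(106), np.int64(115), np.int64(112), np.int64(121), np.int64(129), np.int64(141), np.int64(151), np.int64(157), np.int64(162), np.int64(163), np.int64(160), np.int64(153), np.int64(147), np.int64(137), np.int64(123), np.int64(131), np.int64(131), np.int64(132), np.int64(133), np.int64(133), np.int64(133), np.int64(133), np.int64(134), np.int64(140)]
(np.float64(321.45234773102857), np.float64(212.3054186038396))
(np.float64(321.5412933901838), np.float64(154.74253180501722))
```

>>> {"op": "carry_out", "data": {
  "steps": [
    [[0,0,0.03,0,1],[0,0,0.05,0,1],[0,0,0.065,0,1],[0,0,0.075,0,1],[0,0,0.08,0,1],[0,0,0.08,0,1]]
  ]
}}

```text
time: 11.38
eef_pos: [0.5554, -0.2061, 0.0326]
ee_rot: [0.0, -0.124, 0.992, -0.0]
force: [0.0, 0.4, -0.2]
finger_gap: 0.0855
grip_force: 0.2
```

>>> {"op": "carry_out", "data": {
  "steps": [
    [[0,0,0,0,-1],[0,0,0,0,-1],[0,0,0,0,-1],[0,0,0,0,-1],[0,0,0,0,-1],[0,0,0,0,-1],[0,0,0,0,-1],[0,0,0,0,-1]]
  ],
  "grip_force": 90
}}

```text
time: 12.05
eef_pos: [0.5553, -0.2062, 0.0332]
ee_rot: [0.0, -0.124, 0.992, -0.0]
force: [-1.9, 0.6, 4.9]
finger_gap: 0.0333
grip_force: 89.3
```

>>> {"op": "carry_out", "data": {
  "steps": [
    [[0,0,-0.005,0,-1],[0,0,-0.015,0,-1],[0,0,-0.035,0,-1],[0,0,-0.065,0,-1],[0,0,-0.095,0,-1],[0,0,-0.125,0,-1],[0,0,-0.13,0,-1],[0,0,-0.13,0,-1],[0,0,-0.13,0,-1]]
  ]
}}

```text
time: 12.8
eef_pos: [0.5542, -0.2054, 0.162]
ee_rot: [-0.0, -0.124, 0.992, 0.0]
force: [-0.2, -0.7, -4.6]
finger_gap: 0.0337
grip_force: 89.8
```

Run:
```python
from h import *
s=state();print(s["eef_pos"],s["force"],s["finger_gap"])
plan([.555,.2353,.16],84.2)
```

```text
[ 0.5542388  -0.2053998   0.16202618] [-0.19760883 -0.70783723 -4.64228529] 0.03366580277037006
shift [-0.1095  0.4269  0.0023] turn 20.08 yaw_y 104.28 q7 2.249 t 12.8
```

>>> {"op": "carry_out", "data": {
  "steps": [
    [[-0.008,0.03,0,2,-1],[-0.016,0.06,0,4,-1],[-0.024,0.09,0,6,-1],[-0.032,0.12,0,8,-1],[-0.04,0.155,0,10,-1],[-0.05,0.19,0,12,-1],[-0.06,0.225,0,14,-1],[-0.07,0.26,0,16,-1],[-0.08,0.295,0,18,-1],[-0.085,0.33,0,20,-1],[-0.095,0.365,0,20,-1],[-0.102,0.395,0,20,-1],[-0.107,0.415,0,20,-1],[-0.1095,0.427,0.002,20,-1],[-0.1095,0.427,0.002,20,-1],[-0.1095,0.427,0.002,20,-1]]
  ]
}}

```text
time: 14.13
eef_pos: [0.5549, 0.2338, 0.1588]
ee_rot: [-0.001, 0.05, 0.999, -0.001]
force: [0.3, -1.6, -2.3]
finger_gap: 0.0337
grip_force: 90.1
```

Run:
```python
from h import *
s=state();print(s["eef_pos"],s["force"],s["finger_gap"])
plan([.555,.2353,.0355],84.2)
```

```text
[0.55486315 0.23375468 0.15880806] [ 0.25267842 -1.57271224 -2.27257341] 0.03365074073811116
shift [-0.0003  0.0019  0.1233] turn 0.08 yaw_y 84.28 q7 1.133 t 14.13
```

>>> {"op": "carry_out", "data": {
  "steps": [
    [[0,0.001,0.03,0,-1],[0,0.001,0.06,0,-1],[0,0.001,0.09,0,-1],[0,0.001,0.105,0,-1],[0,0.001,0.115,0,-1],[0,0.001,0.119,0,-1],[0,0.001,0.122,0,-1],[0,0.001,0.122,0,-1]]
  ]
}}

```text
time: 14.8
eef_pos: [0.5567, 0.2352, 0.039]
ee_rot: [0.0, 0.051, 0.999, 0.0]
force: [-0.1, -0.2, -2.1]
finger_gap: 0.0336
grip_force: 90.1
```

Ease down to contact.

>>> {"op": "carry_out", "data": {
  "steps": [
    [[0,0,0.001,0,-1],[0,0,0.002,0,-1],[0,0,0.002,0,-1]]
  ]
}}

```text
time: 15.05
eef_pos: [0.5564, 0.2362, 0.0374]
ee_rot: [0.001, 0.05, 0.999, 0.0]
force: [-0.2, 0.3, -2.8]
finger_gap: 0.0338
grip_force: 90.1
```

>>> {"op": "carry_out", "data": {
  "steps": [
    [[0,0,0.001,0,-1],[0,0,0.002,0,-1],[0,0,0.002,0,-1]]
  ]
}}

```text
time: 15.3
eef_pos: [0.5559, 0.236, 0.0346]
ee_rot: [0.0, 0.05, 0.999, 0.0]
force: [0.4, 0.3, -2.2]
finger_gap: 0.0337
grip_force: 90.1
```

>>> {"op": "carry_out", "data": {
  "steps": [
    [[0,0,0.001,0,-1],[0,0,0.0015,0,-1],[0,0,0.0015,0,-1]]
  ]
}}

```text
time: 15.55
eef_pos: [0.5559, 0.236, 0.0343]
ee_rot: [-0.0, 0.05, 0.999, 0.0]
force: [-2.6, -1.0, 7.0]
finger_gap: 0.0336
grip_force: 91.1
```

>>> {"op": "carry_out", "data": {
  "steps": [
    [[0,0,-0.0005,0,-0.1],[0,0,-0.0005,0,0.2],[0,0,-0.0005,0,0.6],[0,0,-0.0005,0,1],[0,0,-0.0005,0,1],[0,0,-0.0005,0,1],[0,0,-0.0005,0,1],[0,0,-0.0005,0,1],[0,0,-0.0005,0,1],[0,0,-0.03,0,1],[0,0,-0.065,0,1],[0,0,-0.1,0,1],[0,0,-0.1,0,1]]
  ]
}}

```text
time: 16.63
eef_pos: [0.5602, 0.2375, 0.14]
ee_rot: [0.005, 0.05, 0.999, 0.003]
force: [1.7, 0.2, 1.3]
finger_gap: 0.0855
grip_force: 0.0
```

Run:
```python
from h import *
import pickle
s=state();print(s["eef_pos"],s["force"],s["finger_gap"])
c=read_camera("wrist");pickle.dump(c,open("w_r3.p","wb"))
cv2.imwrite("pics/r3.png",c["frame"][:,:,::-1])
print("expected lip rest px",px(c,[.5541,.2273,.05]))
a=np.radians(-5.8)
for k in(-.085,.085):print(px(c,[.5541+k*np.cos(a),.2273+k*np.sin(a),.05]))
```

```text
[0.56015691 0.23750502 0.14004469] [1.71201775 0.17554635 1.25672421] 0.08548970016109626
expected lip rest px (np.float64(308.530781731274), np.float64(194.48011671587813))
(np.float64(307.1670884835841), np.float64(88.17789951457179))
(np.float64(309.6401000271186), np.float64(280.9533720685888))
```

View pics/r3.png

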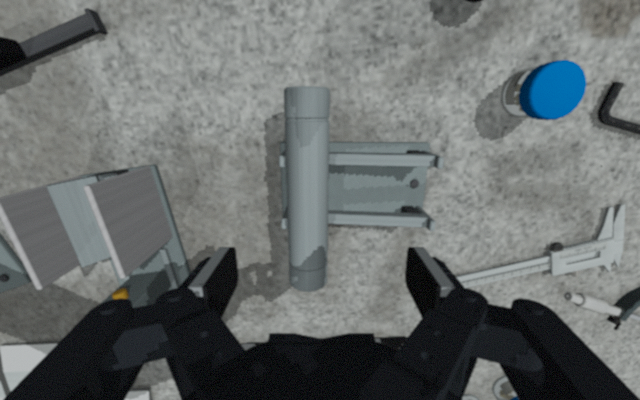

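Run:
```python
from h import *
plan([.4994,.2329,.0335],84.2)
s=state();print(s["eef_pos"],s["force"],s["finger_gap"])
```

```text
shift [ 0.0592 -0.0105  0.1033] turn 0.06 yaw_y 84.26 q7 1.141 t 16.68
[0.55862593 0.23700598 0.13721803] [-0.08091224  0.68767644 -0.60130589] 0.08563451527182478
```

>>> {"op": "carry_out", "data": {
  "steps": [
    [[0.03,-0.005,0,0,1],[0.058,-0.0105,0,0,1],[0.058,-0.0105,0.02,0,1],[0.058,-0.0105,0.03,0,1],[0.058,-0.0105,0.03,0,1],[0.058,-0.0105,0.03,0,1]]
  ]
}}

```text
time: 17.18
eef_pos: [0.4973, 0.2308, 0.1021]
ee_rot: [-0.001, 0.05, 0.999, -0.001]
force: [0.1, -0.2, 0.1]
finger_gap: 0.0855
grip_force: 0.0
```

Run:
```python
from h import *
plan([.4994,.2329,.0335],84.2)
c=read_camera("wrist");g=cv2.cvtColor(c["frame"],cv2.COLOR_RGB2GRAY)
s=state();print(s["eef_pos"],s["force"])
for P in([.4994,.2329,.05],[.4695,.2359,.05],[.5541,.2273,.05]):
    u,v=px(c,P);v=int(v);print(u,v,[int(x) for x in g[v,int(u)-50:int(u)+51:4]] if v<400 else"")
```

```text
shift [-0.0019  0.0024  0.0686] turn 0.04 yaw_y 84.24 q7 1.107 t 17.18
[0.49794371 0.23101798 0.10278175] [ 0.27014842 -0.54708074  0.52964265]
325.05807567839673 218 [138, 100, 88, 84, 81, 69, 64, 75, 98, 110, 121, 133, 139, 139, 137, 133, 127, 127, 111, 97, 99, 94, 95, 96, 94, 96]
325.19510915781615 178 [141, 137, 145, 152, 140, 133, 133, 82, 75, 79, 78, 125, 147, 122, 85, 77, 76, 75, 101, 136, 129, 138, 128, 125, 130, 154]
324.69370166143153 283 [82, 81, 93, 83, 87, 81, 72, 63, 79, 88, 95, 112, 103, 99, 97, 97, 86, 81, 93, 116, 114, 118, 129, 127, 127, 130]
```

>>> {"op": "carry_out", "data": {
  "steps": [
    [[-0.001,0.002,0.025,0,1],[-0.001,0.002,0.045,0,1],[-0.001,0.002,0.06,0,1],[-0.001,0.002,0.0685,0,1],[-0.001,0.002,0.0685,0,1],[-0.001,0.002,0.0685,0,1]]
  ]
}}

```text
time: 17.73
eef_pos: [0.499, 0.2331, 0.0348]
ee_rot: [0.0, 0.05, 0.999, -0.0]
force: [0.4, -0.1, 1.1]
finger_gap: 0.0857
grip_force: 0.0
```

>>> {"op": "carry_out", "data": {
  "steps": [
    [[0,0,0.001,0,0.4],[0,0,0.001,0,0],[0,0,0.001,0,-1],[0,0,0.001,0,-1],[0,0,0.001,0,-1],[0,0,0.001,0,-1],[0,0,0.001,0,-1],[0,0,0.001,0,-1],[0,0,0.001,0,-1]]
  ],
  "grip_force": 115
}}

```text
time: 18.48
eef_pos: [0.4987, 0.2335, 0.0347]
ee_rot: [0.0, 0.05, 0.999, 0.0]
force: [-0.9, -0.1, 6.5]
finger_gap: 0.0326
grip_force: 113.5
```

>>> {"op": "carry_out", "data": {
  "steps": [
    [[0,0,-0.003,0,-1],[0,0,-0.008,0,-1],[0,0,-0.015,0,-1],[0,0,-0.025,0,-1],[0,0,-0.025,0,-1]]
  ]
}}

```text
time: 18.9
eef_pos: [0.4995, 0.2337, 0.0606]
ee_rot: [0.001, 0.05, 0.999, 0.001]
force: [1.7, 0.5, -2.8]
finger_gap: 0.0326
grip_force: 114.4
```

>>> {"op": "carry_out", "data": {
  "steps": [
    [[0,0,-0.03,0,-1],[0,0,-0.06,0,-1],[0,0,-0.09,0,-1],[0,0,-0.1,0,-1],[0,0,-0.1,0,-1],[0,0,-0.1,0,-1]]
  ]
}}

```text
time: 19.4
eef_pos: [0.498, 0.2331, 0.1583]
ee_rot: [-0.0, 0.05, 0.999, 0.0]
force: [-0.3, -0.0, -4.0]
finger_gap: 0.0329
grip_force: 114.9
```

Run:
```python
from h import *
s=state();print(s["eef_pos"],s["force"],s["ft_torque"],s["finger_gap"])
plan([.4736,.0353,.16],92.75)
c=snap("wrist","x1");g=cv2.cvtColor(c["frame"],cv2.COLOR_RGB2GRAY)
t=s["eef_pos"];R_=rot(s["ee_rot"]).as_matrix()
for k,dz in((.03,0),(-.14,0),(-.14,-.02),(-.14,-.04)):
    P=t+R_[:,0]*k+np.array([0,0,.017+dz]);print(k,dz,px(c,P))
u=320
print([ (v,int(g[v,322])) for v in range(100,340,4)])
```

```text
[0.49796755 0.23313944 0.15829536] [-0.29924924 -0.01971672 -4.04803351] [ 3.84565529e-05  2.04926181e-01 -4.84363530e-02] 0.03285160725693832
shift [ 0.0045 -0.1993 -0.0018] turn -8.47 yaw_y 84.28 q7 1.083 t 19.4
0.03 0 (np.float64(322.1454989302523), np.float64(207.08677598497889))
-0.14 0 (np.float64(321.9216794944194), np.float64(458.25230035695427))
-0.14 -0.02 (np.float64(321.8557846802903), np.float64(425.63410850830473))
-0.14 -0.04 (np.float64(321.80126951506423), np.float64(398.6488875693411))
[(100, 165), (104, 158), (108, 154), (112, 163), (116, 161), (120, 161), (124, 161), (128, 163), (132, 152), (136, 157), (140, 165), (144, 164), (148, 166), (152, 156), (156, 152), (160, 145), (164, 144), (168, 123), (172, 129), (176, 163), (180, 156), (184, 163), (188, 150), (192, 141), (196, 138), (200, 82), (204, 144), (208, 145), (212, 94), (216, 85), (220, 125), (224, 132), (228, 134), (232, 135), (236, 134), (240, 137), (244, 137), (248, 135), (252, 137), (256, 137), (260, 137), (264, 137), (268, 154), (272, 134), (276, 151), (280, 152), (284, 122), (288, 110), (292, 111), (296, 108), (300, 111), (304, 110), (308, 108), (312, 107), (316, 110), (320, 108), (324, 110), (328, 105), (332, 106), (336, 106)]
```

>>> {"op": "carry_out", "data": {
  "steps": [
    [[0,-0.025,0,-1,-1],[0,-0.05,0,-2,-1],[0,-0.075,0,-3,-1],[0.002,-0.1,0,-4,-1],[0.004,-0.125,0,-5,-1],[0.0045,-0.15,0,-6,-1],[0.0045,-0.175,0,-7,-1],[0.0045,-0.19,0,-8,-1],[0.0045,-0.1993,0,-8.5,-1],[0.0045,-0.1993,0,-8.5,-1],[0.0045,-0.1993,0.02,-8.5,-1],[0.0045,-0.1993,0.04,-8.5,-1],[0.0045,-0.1993,0.04,-8.5,-1],[0.0045,-0.1993,0.04,-8.5,-1]]
  ]
}}

```text
time: 20.62
eef_pos: [0.4725, 0.0357, 0.117]
ee_rot: [-0.002, -0.025, 1.0, -0.0]
force: [-0.4, -0.5, -3.6]
finger_gap: 0.033
grip_force: 115.1
```

Run:
```python
from h import *
s=state();print(s["eef_pos"],s["force"],s["ft_torque"],s["finger_gap"])
plan([.4736,.0353,.038],92.75)
c=read_camera("side")
# orange plunger + cheeks ; roller axis tilt: sample rows in side view near the roller
cv2.imwrite("pics/s2.png",c["frame"][:,:,::-1])
t=s["eef_pos"];X=-rot(s["ee_rot"]).as_matrix()[:,0]
f=c["frame"].astype(int)
for k in(-.03,.14):
    P=t+X*k+np.array([0,0,.017]);print(k,px(c,P))
g=cv2.cvtColor(c["frame"],cv2.COLOR_RGB2GRAY)
for k in np.arange(.0,.16,.02):
    u,v=px(c,t+X*k+np.array([0,0,.017]));u=int(round(u));v=int(round(v));print(k.round(2),u,v,[int(x) for x in g[v-16:v+17:2,u]])
```

```text
[0.47254445 0.03570194 0.1170488 ] [-0.40153368 -0.54250117 -3.63975405] [0.01064242 0.12632464 0.0126173 ] 0.03303712864519659
shift [-0.0014 -0.0004  0.079 ] turn 0.06 yaw_y 92.81 q7 1.608 t 20.62
-0.03 (np.float64(338.41018936409415), np.float64(202.39450846075113))
0.14 (np.float64(275.0818757484803), np.float64(199.59449162081276))
0.0 327 202 [19, 22, 19, 15, 39, 114, 105, 118, 117, 122, 96, 73, 31, 24, 137, 141, 168]
0.02 320 202 [18, 8, 104, 107, 149, 93, 107, 115, 120, 101, 88, 65, 149, 147, 138, 152, 156]
0.04 312 201 [161, 136, 128, 152, 163, 111, 87, 178, 193, 185, 74, 71, 76, 91, 159, 122, 129]
0.06 305 201 [101, 105, 115, 128, 94, 79, 150, 178, 191, 167, 146, 100, 89, 180, 164, 172, 179]
0.08 297 201 [126, 115, 120, 115, 96, 125, 154, 179, 190, 157, 133, 81, 179, 158, 171, 175, 181]
0.1 290 200 [97, 118, 113, 89, 121, 106, 150, 176, 192, 167, 141, 105, 91, 175, 174, 171, 170]
0.12 283 200 [51, 105, 82, 167, 179, 124, 138, 158, 173, 154, 130, 94, 125, 90, 80, 78, 75]
0.14 275 200 [150, 154, 131, 148, 158, 156, 152, 103, 129, 124, 108, 64, 183, 128, 142, 156, 147]
```

>>> {"op": "carry_out", "data": {
  "steps": [
    [[-0.001,0,0.02,0,-1],[-0.001,0,0.04,0,-1],[-0.001,0,0.055,0,-1],[-0.001,0,0.066,0,-1],[-0.001,0,0.071,0,-1],[-0.001,0,0.073,0,-1],[-0.001,0,0.073,0,-1],[-0.001,0,0.073,0,-1]]
  ]
}}

```text
time: 21.33
eef_pos: [0.4757, 0.0354, 0.0463]
ee_rot: [0.001, -0.024, 1.0, 0.0]
force: [0.9, 0.6, -2.8]
finger_gap: 0.0329
grip_force: 115.1
```

>>> {"op": "carry_out", "data": {
  "steps": [
    [[0.001,0,0.002,0,-1],[0.001,0,0.004,0,-1],[0.001,0,0.005,0,-1],[0.001,0,0.005,0,-1]]
  ]
}}

```text
time: 21.67
eef_pos: [0.4742, 0.0354, 0.0407]
ee_rot: [0.0, -0.024, 1.0, 0.0]
force: [-0.5, 2.0, -1.3]
finger_gap: 0.0329
grip_force: 115.1
```

>>> {"op": "carry_out", "data": {
  "steps": [
    [[0,0,0.001,0,-1],[0,0,0.0015,0,-1],[0,0,0.0015,0,-1]]
  ]
}}

```text
time: 21.92
eef_pos: [0.4744, 0.0358, 0.0394]
ee_rot: [0.0, -0.024, 1.0, 0.0]
force: [-1.3, 2.9, 2.3]
finger_gap: 0.0327
grip_force: 115.4
```

>>> {"op": "carry_out", "data": {
  "steps": [
    [[0,0.001,0.0005,0,-1],[0,0.0015,0.0015,0,-1],[0,0.0015,0.0015,0,-1]]
  ]
}}

```text
time: 22.17
eef_pos: [0.4743, 0.0363, 0.0381]
ee_rot: [0.0, -0.024, 1.0, -0.0]
force: [-3.4, -0.9, 8.4]
finger_gap: 0.033
grip_force: 116.4
```

>>> {"op": "carry_out", "data": {
  "steps": [
    [[-0.001,0,-0.001,0,-1],[-0.002,0,-0.001,0,-1],[-0.004,0,-0.001,0,-1],[-0.006,0,-0.001,0,-1],[-0.008,0,-0.001,0,-1],[-0.01,0,-0.001,0,-1],[-0.01,0,-0.001,0,-1]]
  ]
}}

```text
time: 22.75
eef_pos: [0.4757, 0.0364, 0.0377]
ee_rot: [-0.008, -0.024, 1.0, -0.0]
force: [-21.2, -1.5, 20.5]
finger_gap: 0.0331
grip_force: 117.8
```

>>> {"op": "carry_out", "data": {
  "steps": [
    [[0.004,0,-0.001,0,-1],[0.007,0,-0.003,0,-1],[0.007,0,-0.003,0,-1],[0.007,0,-0.003,0,-1]]
  ]
}}

```text
time: 23.08
eef_pos: [0.4771, 0.0367, 0.0415]
ee_rot: [0.0, -0.024, 1.0, -0.0]
force: [-0.1, -0.9, -3.1]
finger_gap: 0.033
grip_force: 115.4
```

>>> {"op": "carry_out", "data": {
  "steps": [
    [[0,0,0.001,0,-1],[0,0,0.002,0,-1],[-0.002,0,0.002,0,-1],[-0.004,0,0.002,0,-1],[-0.004,0,0.002,0,-1]]
  ]
}}

```text
time: 23.5
eef_pos: [0.4791, 0.0366, 0.0392]
ee_rot: [-0.002, -0.024, 1.0, -0.0]
force: [-6.4, -1.9, 4.4]
finger_gap: 0.033
grip_force: 115.7
```

>>> {"op": "carry_out", "data": {
  "steps": [
    [[-0.001,0,-0.001,0,-1],[-0.003,0,-0.001,0,-1],[-0.005,0,-0.001,0,-1],[-0.007,0,-0.001,0,-1],[-0.007,0,-0.001,0,-1]]
  ]
}}

```text
time: 23.92
eef_pos: [0.4888, 0.0375, 0.0406]
ee_rot: [0.001, -0.024, 1.0, -0.0]
force: [-0.1, -1.2, -2.4]
finger_gap: 0.0329
grip_force: 115.4
```

>>> {"op": "carry_out", "data": {
  "steps": [
    [[-0.001,0,0.0005,0,-1],[-0.002,0,0.0008,0,-1],[-0.003,0,0.0008,0,-1],[-0.004,0,0.0008,0,-1],[-0.004,0,0.0008,0,-1]]
  ]
}}

```text
time: 24.33
eef_pos: [0.4906, 0.037, 0.0396]
ee_rot: [-0.001, -0.024, 1.0, -0.0]
force: [-5.3, -3.8, 1.6]
finger_gap: 0.0329
grip_force: 115.6
```

>>> {"op": "carry_out", "data": {
  "steps": [
    [[-0.001,-0.001,-0.0005,0,-1],[-0.002,-0.001,-0.0005,0,-1],[-0.003,-0.001,-0.0005,0,-1],[-0.004,-0.001,-0.0005,0,-1],[-0.004,-0.001,-0.0005,0,-1]]
  ]
}}

```text
time: 24.75
eef_pos: [0.4948, 0.0371, 0.0399]
ee_rot: [-0.001, -0.024, 1.0, 0.0]
force: [-5.7, 0.4, -1.7]
finger_gap: 0.0328
grip_force: 115.4
```

>>> {"op": "carry_out", "data": {
  "steps": [
    [[-0.001,0,0,0,-1],[-0.002,0,0,0,-1],[-0.003,0,0,0,-1],[-0.003,0,0,0,-1]]
  ]
}}

```text
time: 25.08
eef_pos: [0.4948, 0.0371, 0.0396]
ee_rot: [-0.004, -0.025, 1.0, 0.0]
force: [-11.5, 0.2, 7.4]
finger_gap: 0.0328
grip_force: 116.2
```

>>> {"op": "carry_out", "data": {
  "steps": [
    [[-0.002,0,-0.0005,0,-1],[-0.004,0,-0.001,0,-1],[-0.006,0,-0.0015,0,-1],[-0.006,0,-0.0015,0,-1]]
  ]
}}

```text
time: 25.42
eef_pos: [0.4947, 0.0371, 0.0396]
ee_rot: [-0.011, -0.024, 1.0, 0.0]
force: [-23.4, -0.9, 8.8]
finger_gap: 0.033
grip_force: 116.2
```

Run:
```python
from h import *
s=state();print(s["eef_pos"],s["force"])
c=read_camera("wrist");cv2.imwrite("pics/h.png",c["frame"][:,:,::-1])
c=read_camera("top");f=c["frame"]
h=cv2.cvtColor(f,cv2.COLOR_RGB2HSV)
m=((h[:,:,0]>8)&(h[:,:,0]<28)&(h[:,:,1]>130)&(h[:,:,2]>60))
for n,cam in(("top",c),("side",read_camera("side"))):
    h=cv2.cvtColor(cam["frame"],cv2.COLOR_RGB2HSV);m=((h[:,:,0]>8)&(h[:,:,0]<28)&(h[:,:,1]>120)&(h[:,:,2]>50))
    u,v=[int(x) for x in px(cam,[.63,.043,.055])];q=np.argwhere(m[v-12:v+13,u-12:u+13]);print(n,u,v,len(q))
    o=cv2.imread(f"pics/{n}0.png");h=cv2.cvtColor(o,cv2.COLOR_BGR2HSV);m=((h[:,:,0]>8)&(h[:,:,0]<28)&(h[:,:,1]>120)&(h[:,:,2]>50));print(" before",m[v-12:v+13,u-12:u+13].sum())
```

```text
[0.49468623 0.03710187 0.03961187] [-23.39599174  -0.94863448   8.82588489]
top 313 162 0
 before 6
side 271 213 0
 before 12
```

>>> {"op": "carry_out", "data": {
  "steps": [
    [[0.003,0,0.0005,0,-1],[0.006,0,0.001,0,-1],[0.0085,0,0.001,0,-1],[0.0085,0,0.001,0,-1]]
  ]
}}

```text
time: 25.9
eef_pos: [0.4948, 0.037, 0.0404]
ee_rot: [-0.001, -0.024, 1.0, 0.0]
force: [-6.2, -0.1, -2.7]
finger_gap: 0.0331
grip_force: 115.5
```

>>> {"op": "carry_out", "data": {
  "steps": [
    [[0,0,0.001,0,-1],[0,0,0.0012,0,-1],[0,0,0.0012,0,-0.3],[0,0,0.0012,0,-0.1],[0,0,0.0012,0,0.2],[0,0,0.0012,0,0.6],[0,0,0.0012,0,1],[0,0,0.0012,0,1],[0,0,0.0012,0,1],[0,0,0.0012,0,1],[0,0,0.0012,0,1]]
  ]
}}

```text
time: 26.82
eef_pos: [0.4966, 0.0369, 0.0396]
ee_rot: [0.0, -0.024, 1.0, 0.0]
force: [1.1, 0.9, -0.3]
finger_gap: 0.0853
grip_force: 0.0
```

Run:
```python
from h import *
s=state();print(s["eef_pos"],s["force"],s["finger_gap"],s["grip_force"])
```

```text
[0.49657977 0.03685125 0.03960797] [ 1.13291301  0.93818578 -0.30499775] 0.08533531900576066 0.0
```

>>> {"op": "carry_out", "data": {
  "steps": [
    [[0,0,-0.02,0,1],[0,0,-0.05,0,1],[0,0,-0.085,0,1],[0.02,0,-0.12,0,1],[0.04,0,-0.16,0,1],[0.04,0,-0.2,0,1],[0.04,0,-0.2,0,1],[0.04,0,-0.2,0,1],[0.04,0,-0.2,0,1]]
  ]
}}

```text
time: 27.57
eef_pos: [0.4562, 0.035, 0.2395]
ee_rot: [0.0, -0.024, 1.0, 0.0]
force: [-0.3, 0.5, 0.2]
finger_gap: 0.0855
grip_force: 0.0
```

Run:
```python
from h import *
s=state();print(s["eef_pos"],s["force"])
c=snap("wrist","fin");g=cv2.GaussianBlur(cv2.cvtColor(c["frame"],cv2.COLOR_RGB2GRAY),(3,3),0)
h=cv2.cvtColor(c["frame"],cv2.COLOR_RGB2HSV);m=((h[:,:,0]>8)&(h[:,:,0]<28)&(h[:,:,1]>120)&(h[:,:,2]>50))
a=np.radians(2.75);O=np.array([.5645,.0397,.055]);X=np.array([np.cos(a),np.sin(a),0]);Y=np.array([-X[1],X[0],0])
u,v=[int(x) for x in px(c,O+.067*X)];print("plunger",u,v,m[v-20:v+20,u-20:u+20].sum())
for sx in(-.085,-.06,-.05):
    P=O+sx*X;print(sx,px(c,P),[int(g[int(round(q[1])),int(round(q[0]))]) for q in[px(c,P+k*Y) for k in np.arange(-.032,.033,.004)]])
for sx in np.arange(-.112,-.08,.002):
    q=px(c,O+sx*X);print(round(sx,3),int(g[int(round(q[1])),int(round(q[0]))]),end="; ")
print()
for sx in np.arange(.05,.09,.002):
    q=px(c,O+sx*X+[0,0,.0]);print(round(sx,3),c["frame"][int(round(q[1])),int(round(q[0]))].tolist(),end="; ")
```

```text
[0.45621454 0.03503368 0.23947744] [-0.26715918  0.4856136   0.21513082]
plunger 321 304 0
-0.085 (np.float64(321.18069595020967), np.float64(196.47190985493376)) [86, 89, 95, 94, 81, 104, 127, 140, 147, 149, 145, 138, 123, 125, 135, 136, 133]
-0.06 (np.float64(321.17286720347283), np.float64(216.04049301291383)) [63, 61, 61, 61, 76, 101, 124, 138, 146, 147, 147, 138, 122, 98, 97, 95, 96]
-0.05 (np.float64(321.16982450414514), np.float64(223.64596510451855)) [94, 72, 70, 67, 75, 101, 125, 138, 146, 148, 145, 137, 118, 78, 72, 64, 91]
-0.112 133; -0.11 136; -0.108 149; -0.106 149; -0.104 132; -0.102 110; -0.1 122; -0.098 114; -0.096 106; -0.094 124; -0.092 144; -0.09 146; -0.088 147; -0.086 147; -0.084 147; -0.082 148; 
0.05 [139, 150, 151]; 0.052 [139, 149, 150]; 0.054 [138, 150, 151]; 0.056 [139, 149, 150]; 0.058 [139, 151, 152]; 0.06 [136, 145, 148]; 0.062 [127, 138, 139]; 0.064 [131, 142, 144]; 0.066 [138, 150, 150]; 0.068 [137, 148, 149]; 0.07 [139, 150, 150]; 0.072 [141, 153, 153]; 0.074 [137, 149, 151]; 0.076 [140, 149, 152]; 0.078 [137, 148, 150]; 0.08 [136, 146, 148]; 0.082 [119, 128, 130]; 0.084 [94, 103, 106]; 0.086 [81, 90, 90]; 0.088 [83, 93, 92];
```

```bash
python3 -c "
from cell import *
print(sign_off())"
```

```text
the job is handed in; nothing more can be done
None
```

The job is handed in: the bar is on the bench, and the roller rested at the rail lips, then went into the V. I pushed it until it came up solid at about 23 N, with no brass visible, and released it. No verdict came back.

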